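Refit the cooker knob and hold it pressed

TASK

The control knob of the little gas cooker has come off and lies in the shallow wooden tray. Lift the knob out of the tray, turn it so that the flat in its bore matches the flat of the D-shaft on the cooker, push it fully home on the shaft, and press it straight down with the shaft to the end of its travel. Finish while still gripping the knob and keeping it pressed down; leave the jar lid in the tray and all the other things where they are.

Things in the scene. Friction and masses are not known exactly. Their poses are not given: they have to be found in the camera images.
- knob_grip (a point): Loose grey plastic cooker knob, about 60 g, flat in the tray, bore down. Round skirt 44 mm across, 0 to 17 mm up; above it a grip ridge 40 mm long (x), 14 mm wide (y), 17 to 43 mm up; a 9 mm pointer nib reaches 33 mm from the axis at the +x end, 14 to 22 mm up. Point: on the axis, mid-ridge, 30 mm above the underside. z up along the axis, x along the ridge to the nib.
- knob_mouth (a point): The knob's bore: this point is its mouth, at the centre of the knob's underside, axes as knob_grip. D-shaped, 15.4 mm across, 14 mm deep, its flat on the +x (nib) side, 1.6 mm from the axis. At the start the knob is turned at most 1.5 rad away from the yaw it needs on the shaft.
- shaft_tip (a point): Tip of the brass D-shaft standing up from the cooker's top: 14 mm across, flat 0.5 mm from the axis, 24 mm tall when not pressed, last 3 mm tapered. Moves with the shaft. z up, x points out of the flat (towards the burner). The knob goes on only with its x along this x (to about 0.15 rad); fully home, knob_mouth is 14 mm below and knob_grip 16 mm above this point. It does not turn.
- shaft (a joint): How far the D-shaft is pressed down (m): 0 up, 0.006 at its stop. A spring pushes it back: it starts to move at about 6 N and takes about 10 N at the stop. The knob does not touch the cooker even when fully pressed.
- cooker: Portable one-burner gas cooker, white, 260 x 260 mm, flat top 75 mm above the shelf, fixed. Origin under its centre. Its front faces -x; the D-shaft is 92 mm from the centre towards -x; the burner with its pan supports (up to 102 mm above the shelf) is centred 40 mm from the centre towards +x, 78 mm in radius.
- tray: Open shallow wooden tray, fixed, 160 mm (x) by 200 mm (y), 32 mm high, walls and floor 5 mm thick. Origin at the centre of its underside. The knob lies in one half (+y or -y), the jar lid in the other.
- jar_lid_mid (a point): Grey plastic jar lid, plain round disc 50 mm across and 13 mm high, loose in the tray beside the knob; to be left there. Point at its centre.
- canister_mid (a point): White ceramic canister with a bamboo lid, 110 mm across, 153 mm high; bystander. Point on its axis 70 mm up.
- containers_mid (a point): Stack of two yellow plastic containers with snap lids, 115 x 155 mm, 100 mm high; bystander. Point in the middle of the stack.
- shaker_mid (a point): Closed glass salt shaker, 42 mm across, 74 mm high; bystander. Point on its axis half-way up.
- scoop_mid (a point): Stainless steel scoop, 180 mm long, lying; bystander. Point between its bowl (+x) and handle (-x), 13 mm up.
- knob_nib (a point): Point in the knob's pointer nib, 30 mm out from the knob's axis along its +x, 18 mm above its underside. It shows on which side of the knob the flat of the bore is.
Mind the look-alikes: they are no part of the job. What is shaped like the part that bears knob_grip but blue is not meant.

How it is judged (in metres and radians):
On the way, in this order (a step that is already met when the one before it is completed fails the run):
1. the knob is lifted clear of the tray in the gripper (height (world z) of knob_grip above 0.08 m and contact force between the fingers and knob above 1 N), for 0.2 s.
2. the knob is fully on the D-shaft, flat to flat (z of knob_mouth in the frame of shaft_tip below -0.0115 m and horizontal distance between knob_mouth and shaft_tip below 0.003 m and angle between the x axis of knob_grip and the x axis of shaft_tip, either way round below 0.35 rad and x of knob_nib in the frame of shaft_tip above 0.02 m), for 0.1 s.
At the end, for the whole second after the job is handed in: Gripper on the knob, at rest through the last second: the knob at least 11.5 of 14 mm onto the D-shaft, nib on the side of the flat (within 0.35 rad), upright within 0.12 rad, centred within 3 mm; the shaft pressed down by more than 4 of its 6 mm (all of step 2 and angle between knob_grip's own z axis and vertical below 0.12 rad and value of joint shaft above 0.004 m and contact force between the fingers and knob above 3 N and contact force between knob and shaft above 3 N and linear speed of knob below 0.02 m/s); the arm keeps its last pose, push and grip.
It fails at once if the jar lid is pushed about or taken out (distance of jar_lid_mid from where it was at the start of the episode above 0.02 m).
It fails at once if a bystander is disturbed (distance of any of canister_mid, containers_mid, shaker_mid, scoop_mid from where it was at the start of the episode above 0.02 m).
It also fails if it takes over 40 s, if anything falls off the work surface, if the arm or the gripper's body presses on something with over 40 N, if the wrist force passes 120 N, or if a joint passes its speed limit or range.

ROBOT

A 6-joint arm with a two-finger parallel gripper is mounted at the origin on the work surface. World frame = base frame: x ahead of the robot, y to its left, z up, the work surface at z = 0. Lengths are in mm, angles in degrees, forces in N, time in s.
With the tool pointing down it reaches from about 300 to 875 mm from the base axis. Payload 6.4 kg.
Tool frame: the origin (TCP) lies between the finger pads; the fingertips stand bot.tcp_to_tips ahead of it and the grasp point (between the pads) lies 6 mm ahead of it (bot.tcp_to_tips is the distance from the TCP to the fingertips, in mm); z points along the fingers, x is the direction in which the jaws open and shut, and the axes are right-handed (so a half turn about z gives the same grasp; the last joint's range is limited). The gripper opens to 85 mm and grips with 20 to 120 N. Pads are 22 mm wide; open, the fingers measure 114 mm over their backs; the gripper's body (76 mm by 85 mm) begins 54 mm behind the grasp point. The pads swing forward as they close: fully open they stand 13 mm farther back than shut.
Start: joints at [57.622, 10.359, 92.074, -0, 77.567, -11.82], TCP at [201.901, 538.402, 256.288] pointing down, gripper open.
Joint ranges: [-171.53, 171.53], [-51.25, 118.39], [17.06, 147.69], [-65.23, 245.23], [0, 150.52], [-178.68, 178.68]. Speed limits (degrees/s): [147.25, 147.25, 172.46, 180, 180, 180].

INTERFACE

Orientations are given as [roll, pitch, yaw] about the fixed x, y, z axes, in that order (R = Rz(yaw) Ry(pitch) Rx(roll)).
In Python, from plant import telemetry, viewer, workorder, bot gives the robot as it stands. The module is installed in compiled form; this text tells all that it offers.
- The arm moves only by the shell command python3 -m crank 'ROWS'. ROWS is JSON, one flat list of numbers, 5 for each row, row after row: the shift along the tool's x, y, z in m, then the turn about the tool's z in degrees, then the gripper command: -1 is fully open, 1 is shut, values between are in proportion. A call has 1 to 12 rows; each row is the pose to reach, as a shift and turn from the pose commanded when the call began, along the tool's axes at that moment; what a row does not reach only later rows make up. A row lasts 1/10 s, in which the tool goes at most 50 mm and 8.59 degrees, less where a joint would pass 70% of its speed; a pose out of reach is approached as far as the arm can. A call with a gripper value outside its range is refused whole. The fingers move at their own pace and stop on an object; the grip force is fixed at half the most. Time passes only in rows, so rows that repeat a pose let the fingers close. It gives the time, the measured TCP pose, the force and the opening at its end, in the units of the state.
- telemetry.sense(): the state, without advancing time (a new reading comes with each control period).
- viewer.get_image(name): name is "scene" or "top" or "wrist"; returns (picture, depth): 480x640x3 uint8, red, green, blue; 480x640 float32, mm along the optical axis (not along the pixel's ray), 0 where there is no reading.
- viewer.calibration(name): a dict with "intrinsics" (3x3 intrinsics, pixels), "rvec" (rotation vector, rad) and "tvec" (3), from world to camera coordinates, as OpenCV has them; the wrist camera has in their place "tool_from_camera" (4x4, takes a point from camera to tool coordinates, whose origin is the TCP and whose axes are the tool frame's). Camera axes: x right, y down, z forward; pixel columns grow to the right and rows downward; lengths in mm; the calibration is good to about 2 mm. A picture is of the moment at which its call begins: read the wrist's pose just before it. calibration takes no time and is no camera call.
- workorder.hand_in(): hands the job in, once; it reports no verdict.
The state is a dict: "time": time; "joint_positions": joint angles; "joint_vel": joint speeds; "joint_torque": joint torques, N m; "position": TCP position; "tool_rot": TCP orientation; "wrist_force": force on the tool from outside, world axes, zero at the start; "ft_torque": the same for the moment, N m; "grip_width": finger opening in mm.
Only numpy, scipy, OpenCV 4.12 (cv2) and the standard library are available. Lean on these libraries where they do the work, as an engineer would, in place of code of your own. Each camera call takes 0.05 s, during which the arm holds its last target.

## Working session

There is one attempt and no reset: what is moved stays moved. The work goes in short steps, Python scripts to look and compute and a shell command to move; the robot and the scene stay as the last step left them, time stands still between calls to the robot, and variables do not carry over. Pictures are saved under pics/ and viewed, and the job is handed in when it is done.

```bash
mkdir -p pics; cat > h.py <<'E'
import numpy as np,cv2
from plant import telemetry,viewer,workorder,bot
from scipy.spatial.transform import Rotation as R
def cam(n):
    c=viewer.calibration(n);K=np.array(c['intrinsics'],float)
    if 'rvec' in c:
        Rm=cv2.Rodrigues(np.array(c['rvec'],float))[0];t=np.array(c['tvec'],float).ravel()
        return K,Rm.T,-Rm.T@t
    s=telemetry.sense();T=np.array(c['tool_from_camera'],float)
    Rt=R.from_euler('xyz',s['tool_rot'],degrees=True).as_matrix()
    return K,Rt@T[:3,:3],Rt@T[:3,3]+np.array(s['position'])
def grab(n,f):
    k=cam(n);im,d=viewer.get_image(n)
    cv2.imwrite(f'pics/{f}.png',im[:,:,::-1]);np.savez(f'pics/{f}.npz',im=im,d=d,K=k[0],R=k[1],o=k[2])
    return im,d,k
def load(f):
    z=np.load(f'pics/{f}.npz');return z['im'],z['d'],(z['K'],z['R'],z['o'])
def cloud(d,k):
    K,Rm,o=k;v,u=np.mgrid[:d.shape[0],:d.shape[1]]
    p=np.stack([(u-K[0,2])/K[0,0]*d,(v-K[1,2])/K[1,1]*d,d],-1)
    return p@Rm.T+o
def atz(u,v,z,k):
    K,Rm,o=k;r=Rm@np.array([(u-K[0,2])/K[0,0],(v-K[1,2])/K[1,1],1]);return o+r*(z-o[2])/r[2]
def crop(f,x0,y0,x1,y1,s,name):
    im=cv2.imread(f'pics/{f}.png')[y0:y1,x0:x1];cv2.imwrite(f'pics/{name}.png',cv2.resize(im,None,fx=s,fy=s,interpolation=cv2.INTER_CUBIC))
E
python3 - <<'E'
from h import *
s=telemetry.sense();print(s,bot.tcp_to_tips)
for n in('top','scene','wrist'):
    im,d,k=grab(n,n+'0');print(n,k[2],d.min(),d.max())
E
```

```text
{'time': 0.0, 'joint_positions': array([ 5.76219371e+01,  1.04044845e+01,  9.21326619e+01,  6.13520712e-04,
        7.75682311e+01, -1.18215904e+01]), 'joint_vel': array([-0.07095534,  0.0144515 ,  0.0735501 , -0.03067522, -0.05739189,
       -0.08163963]), 'joint_torque': array([-1.69269151e-03, -4.44885170e+01, -3.51333547e+01, -4.19793132e-04,
        9.21999308e-03,  2.61777394e-06]), 'position': array([201.60841276, 537.93867427, 255.35021361]), 'tool_rot': array([-1.79977826e+02,  1.03019864e-01,  6.94434148e+01]), 'wrist_force': array([-0.19990417,  0.04508983, -0.4129733 ]), 'ft_torque': array([ 0.04440455,  0.03128824, -0.04793963]), 'grip_width': 85.36933459061792} 25.0
top [ 527.3294739    61.78829184 1136.18129009] 0.0 1945.0066
scene [1043.19645634 -249.79037587 1088.10756974] 0.0 2943.631
wrist [141.74444895 560.97874033 372.49483979] 0.0 1362.1647
```

View pics/top0.png

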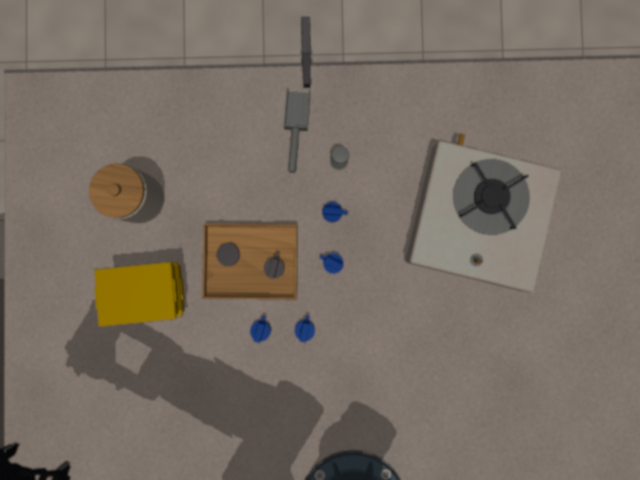

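View pics/scene0.png

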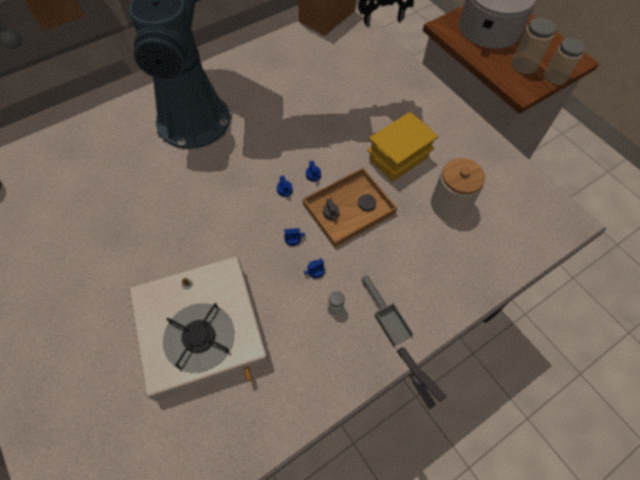

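View pics/wrist0.png

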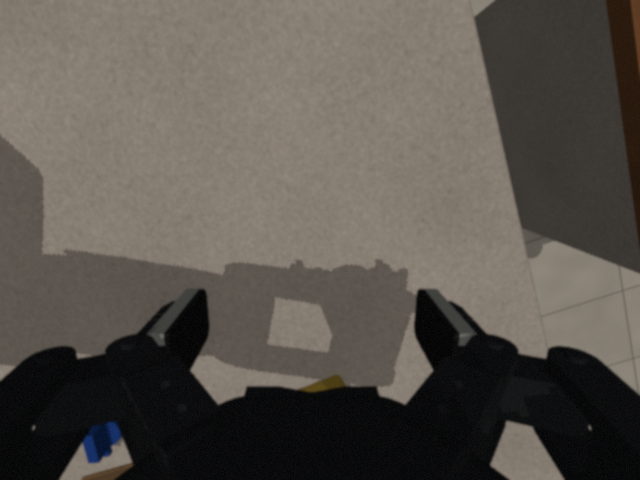

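The top view shows the grey knob at about (275,266) with its nib pointing up near (277,254), and the lid at (229,253). The shaft is at (476,259) and the burner at (491,196). Next I'll zoom in and measure.

```bash
python3 - <<'E'
from h import *
crop('top0',200,215,305,305,7,'t_tray');crop('top0',400,130,565,295,3.6,'t_cook')
im,d,k=load('top0');P=cloud(d,k)
for n,u,v,z in(('knobtop',275,262,48),('skirt',275,267,22),('nib',277,253,23),('lid',229,253,18),('shaft',476,259,99),('burner',491,196,85)):
    print(n,atz(u,v,z,k).round(1),P[v,u].round(1))
a=[atz(*c,75,k) for c in((439,141),(560,168),(533,291),(410,262))]
print(np.round(a,1),np.mean(a,0))
E
```

```text
knobtop [520.8 151.8  48. ] [520.8 152.1  44.7]
skirt [510.  154.2  22. ] [510.4 152.2  46.5]
nib [539.7 149.3  23. ] [539.7 149.   26.8]
lid [541.9 252.5  18. ] [541.9 252.6  17.2]
shaft [ 518.7 -250.1   99. ] [ 518.7 -251.6   93.9]
burner [ 644.6 -288.5   85. ] [ 643.7 -285.7   93.6]
[[ 760.7 -189.8   75. ]
 [ 699.8 -433.8   75. ]
 [ 451.7 -369.8   75. ]
 [ 515.3 -123.8   75. ]] [ 606.87995821 -279.30552303   75.        ]
```

View pics/t_tray.png

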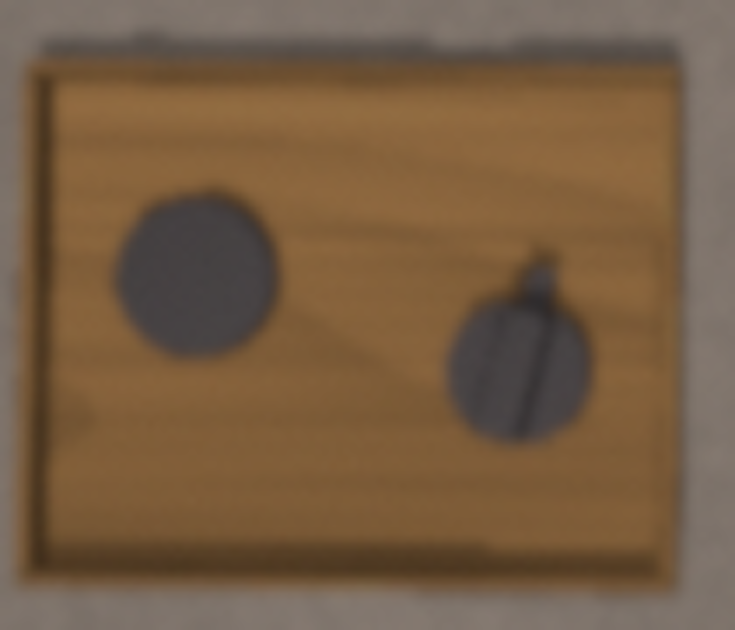

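View pics/t_cook.png

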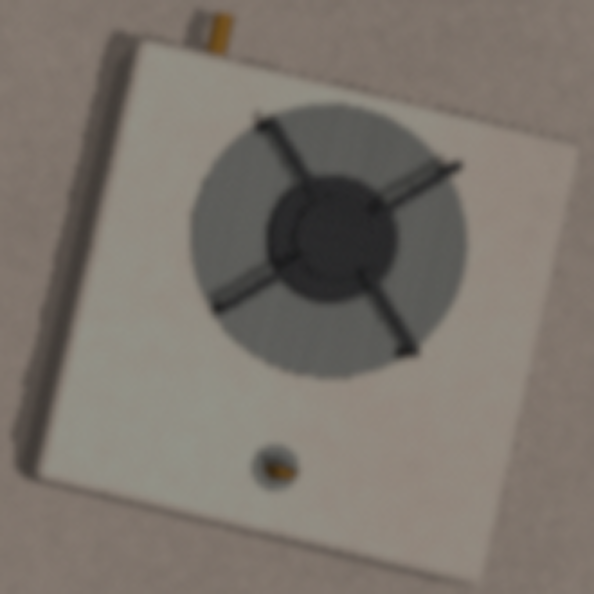

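```bash
cat >> h.py <<'E'
def go(x,y,z,yaw):
    s=telemetry.sense();Rt=R.from_euler('xyz',s['tool_rot'],degrees=True).as_matrix()
    v=Rt.T@(np.array([x,y,z])-s['position'])
    dy=(yaw-s['tool_rot'][2]+180)%360-180
    print('pos',s['position'].round(2),'rot',s['tool_rot'].round(2),'F',s['wrist_force'].round(1),'w',round(s['grip_width'],1),'t',s['time'])
    print('shift m',(v/1000).round(4),'turn',round(-dy,2))
E
python3 - <<'E'
from h import *
T=np.array(viewer.calibration('wrist')['tool_from_camera']);print(T.round(3));print(cam('wrist')[0])
# where optical axis hits 150mm below tcp etc
for r in(120,240,300,360):
    K=cam('wrist')[0];v=T[:3,:3]@[0,(r-K[1,2])/K[1,1],1]
    print(r,[(T[:3,3]+v*(z-T[2,3])/v[2]).round(0) for z in(70,150)])
go(510,153,200,77)
E
```

```text
[[ 1.00000e+00  1.00000e-03 -1.00000e-03  3.01000e-01]
 [-0.00000e+00  9.66000e-01  2.58000e-01 -6.41950e+01]
 [ 1.00000e-03 -2.58000e-01  9.66000e-01 -1.16999e+02]
 [ 0.00000e+00  0.00000e+00  0.00000e+00  1.00000e+00]]
[[343.77418665   0.         311.27013465]
 [  0.         343.77418665 237.90781444]
 [  0.           0.           1.        ]]
120 [array([  0., -77.,  70.]), array([  0., -83., 150.])]
240 [array([  0., -13.,  70.]), array([  0.,   9., 150.])]
300 [array([ 0., 24., 70.]), array([  0.,  61., 150.])]
360 [array([ 0., 64., 70.]), array([  0., 119., 150.])]
pos [201.68 538.06 255.6 ] rot [-1.7998e+02  7.0000e-02  6.9440e+01] F [-0.9  0.2  0.2] w 85.6 t 0.15
shift m [-0.2522  0.4239  0.0558] turn -7.56
```

```bash
python3 -m crank '[-0.025,0.042,0.006,0,-0.5, -0.05,0.084,0.012,0,-0.5, -0.076,0.127,0.017,0,-0.5, -0.101,0.17,0.022,-2,-0.2, -0.126,0.212,0.028,-4,-0.2, -0.151,0.254,0.034,-6,-0.2, -0.177,0.297,0.039,-7.6,-0.2, -0.202,0.339,0.045,-7.6,-0.2, -0.227,0.382,0.05,-7.6,-0.2, -0.252,0.424,0.056,-7.6,-0.2, -0.252,0.424,0.056,-7.6,-0.2, -0.252,0.424,0.056,-7.6,-0.2]'; python3 - <<'E'
from h import *
go(510,153,200,77)
grab('wrist','w1'); crop('w1',160,120,480,360,2.5,'w1c')
E
```

```text
time: 1.35
position: [510.5, 152.5, 199.6]
tool_rot: [-179.9, 0.0, 76.9]
wrist_force: [-1.1, 1.3, -0.5]
grip_width: 51.1
pos [510.48 152.53 199.65] rot [-1.7991e+02  1.0000e-02  7.6880e+01] F [-1.1  1.3 -0.5] w 51.1 t 1.35
shift m [ 0.0003 -0.0006 -0.0004] turn -0.12
```

View pics/w1c.png

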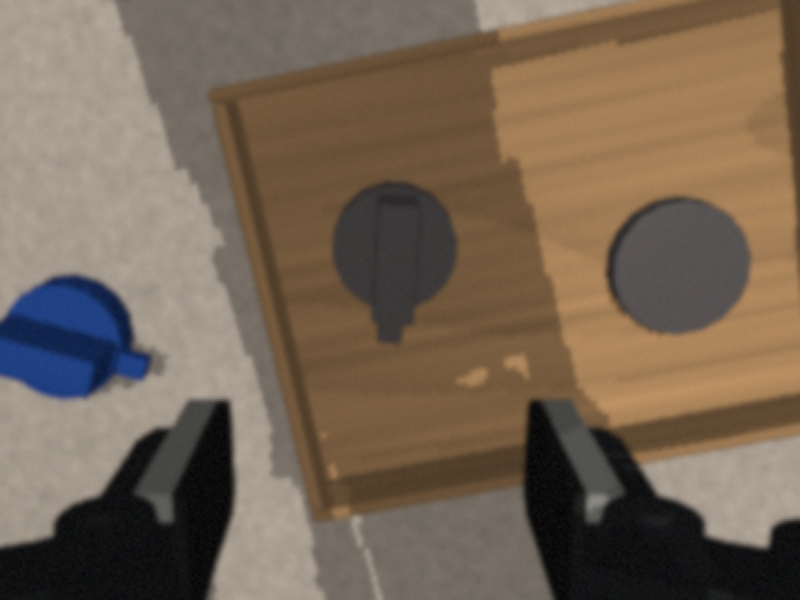

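The wrist crop shows the knob at (395,245), with the nib pointing down at (390,332), which is tool +y. The jar lid is at (680,265). I'll fit the ridge top from depth.

```bash
cat >> h.py <<'E'
def rect(P,m):
    q=P[m][:,:2].astype(np.float32);r=cv2.minAreaRect(q);return r,P[m][:,2]
E
python3 - <<'E'
from h import *
im,d,k=load('w1');P=cloud(d,k)
v,u=np.mgrid[:480,:640]
reg=(u>285)&(u<350)&(v>185)&(v<265)
print(np.histogram(P[reg][:,2],bins=np.arange(0,60,4)))
m=reg&(P[...,2]>42)&(d>0);r,z=rect(P,m);print('ridge',r,np.median(z),m.sum())
q=P[m][:,:2];c=q.mean(0);w,V=np.linalg.eigh(np.cov((q-c).T));print(c,np.degrees(np.arctan2(V[1,1],V[0,1])),np.sqrt(12*w))
m2=reg&(P[...,2]>14)&(P[...,2]<60)&(d>0)
print('all',P[m2][:,:2].mean(0))
for n,(a,b) in dict(ridgefar=(398,200),ridgenear=(394,308),skl=(333,246),skr=(457,246),nib=(390,340)).items():
    U,V_=160+a/2.5,120+b/2.5
    print(n,atz(U,V_,48 if 'ridge' in n else 22,k).round(1),P[int(V_),int(U)].round(1))
E
```

```text
(array([ 935, 1906,   21,   25,   78, 1097,   81,   18,   12,   12,   15,
        718,  118,    0]), array([ 0,  4,  8, 12, 16, 20, 24, 28, 32, 36, 40, 44, 48, 52, 56]))
ridge ((509.1978759765625, 158.4447021484375), (13.992810249328613, 40.050533294677734), 73.52970886230469) 47.222991811432166 843
[508.37811813 158.61274702] 163.64500661911526 [13.92353478 40.28609888]
all [508.34288634 158.23374086]
ridgefar [489.  163.8  48. ] [490.2 163.5  40. ]
ridgenear [523.1 154.7  48. ] [522.7 154.3  48.7]
skl [503.6 137.8  22. ] [503.4 137.6  20.9]
skr [513.4 180.   22. ] [513.1 179.4  21. ]
nib [541.7 149.5  22. ] [540.8 149.6  24.8]
```

```bash
python3 - <<'E'
from h import *
go(508.5,158.5,52,73.6)
E
```

```text
pos [509.94 153.52 199.83] rot [-179.92    0.     76.98] F [ 0.3  1.1 -0.3] w 51.5 t 1.4
shift m [ 0.0045 -0.0023  0.1478] turn 3.38
```

```bash
python3 -m crank '[0.0045,-0.0026,0.03,3.4,-0.2, 0.0045,-0.0026,0.07,3.4,-0.2, 0.0045,-0.0026,0.10,3.4,-0.2, 0.0045,-0.0026,0.12,3.4,-0.2, 0.0045,-0.0026,0.135,3.4,-0.2, 0.0045,-0.0026,0.143,3.4,-0.2,0.0045,-0.0026,0.147,3.4,-0.2,0.0045,-0.0026,0.148,3.4,-0.2]'; python3 - <<'E'
from h import *
go(508.5,158.5,52,73.6)
grab('wrist','w2')
E
```

```text
time: 2.2
position: [509.2, 158.9, 52.7]
tool_rot: [180.0, -0.0, 73.7]
wrist_force: [0.3, -0.2, 0.8]
grip_width: 51.2
pos [509.22 158.88  52.7 ] rot [ 1.7996e+02 -2.0000e-02  7.3670e+01] F [ 0.3 -0.2  0.8] w 51.2 t 2.2
shift m [-0.0006 -0.0006  0.0007] turn 0.07
```

View pics/w2.png

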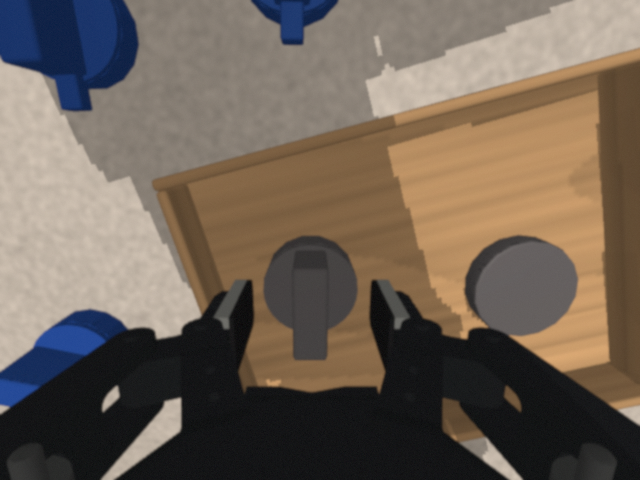

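The knob ridge sits centred between the pads, from (293,250) to (328,358). I'll close on it now.

```bash
python3 -m crank '[0,0,0,0,0.3,0,0,0,0,0.6,0,0,0,0,0.8,0,0,0,0,1,0,0,0,0,1,0,0,0,0,1,0,0,0,0,1,0,0,0,0,1]'; python3 - <<'E'
from h import *
go(508.5,158.5,52,73.6)
grab('wrist','w3')
E
```

```text
time: 3.05
position: [509.6, 158.5, 53.1]
tool_rot: [179.9, -0.0, 73.6]
wrist_force: [-0.2, -0.1, 7.0]
grip_width: 12.7
pos [509.64 158.53  53.09] rot [ 1.7992e+02 -3.0000e-02  7.3640e+01] F [-0.2 -0.1  7. ] w 12.7 t 3.05
shift m [-0.0004 -0.0011  0.0011] turn 0.04
```

View pics/w3.png

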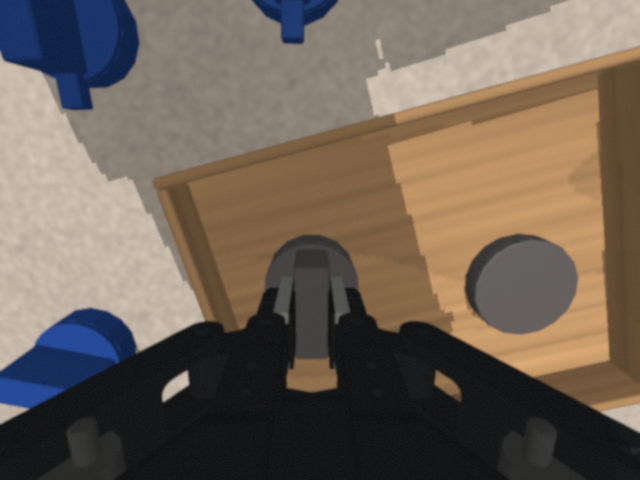

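```bash
python3 -m crank '[0,0,-0.005,0,1,0,0,-0.02,0,1,0,0,-0.05,0,1,0,0,-0.09,0,1,0,0,-0.12,0,1,0,0,-0.138,0,1,0,0,-0.138,0,1,0,0,-0.138,0,1,0,0,-0.138,0,1]'; python3 - <<'E'
from h import *
grab('wrist','w4')
go(576,-269,190,75.4)
E
```

```text
time: 4.0
position: [507.8, 158.4, 188.9]
tool_rot: [-179.9, 0.1, 73.6]
wrist_force: [-0.4, 0.0, -0.7]
grip_width: 12.7
pos [507.77 158.43 188.67] rot [-1.7984e+02  6.0000e-02  7.3640e+01] F [-1.1  0.6 -1.6] w 12.7 t 4.05
shift m [-0.3909  0.1858 -0.0014] turn -1.76
```

View pics/w4.png

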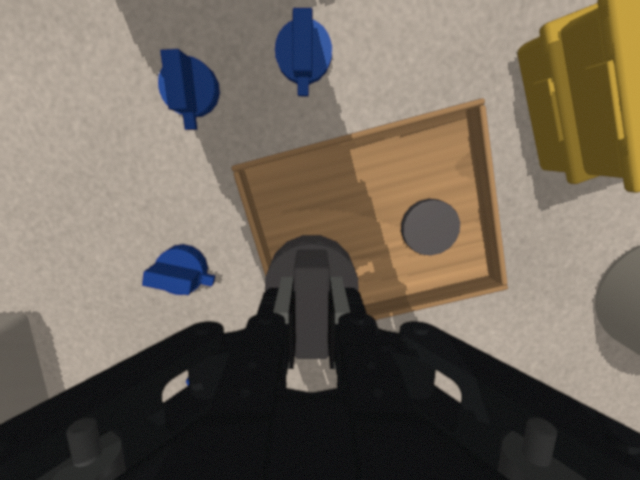

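The knob is held in the gripper and clear of the tray, and the lid (430,227) has not moved. Now to the cooker.

```bash
python3 -m crank '[-0.015,0.007,0,0,1,-0.05,0.024,0,0,1,-0.09,0.043,0,0,1,-0.13,0.062,0,-1.8,1,-0.17,0.081,0,-1.8,1,-0.21,0.1,0,-1.8,1,-0.25,0.119,0,-1.8,1,-0.29,0.138,0,-1.8,1,-0.33,0.157,0,-1.8,1,-0.365,0.174,0,-1.8,1,-0.385,0.183,0,-1.8,1,-0.391,0.186,0,-1.8,1]';python3 -m crank '[0,0,0,0,1,0,0,0,0,1]'; python3 - <<'E'
from h import *
grab('wrist','w5')
go(576,-269,190,75.4)
E
```

```text
time: 5.25
position: [576.5, -271.3, 188.4]
tool_rot: [-179.9, -0.0, 75.3]
wrist_force: [-0.2, -0.1, -0.8]
grip_width: 12.9
time: 5.45
position: [576.8, -267.5, 189.3]
tool_rot: [-179.9, -0.1, 75.5]
wrist_force: [-0.4, 0.6, -0.7]
grip_width: 12.9
pos [ 577.01 -267.32  189.69] rot [-1.7992e+02 -5.0000e-02  7.5510e+01] F [ 0.7  0.6 -0.7] w 12.7 t 5.5
shift m [-0.0019 -0.0006 -0.0003] turn 0.11
```

View pics/w5.png

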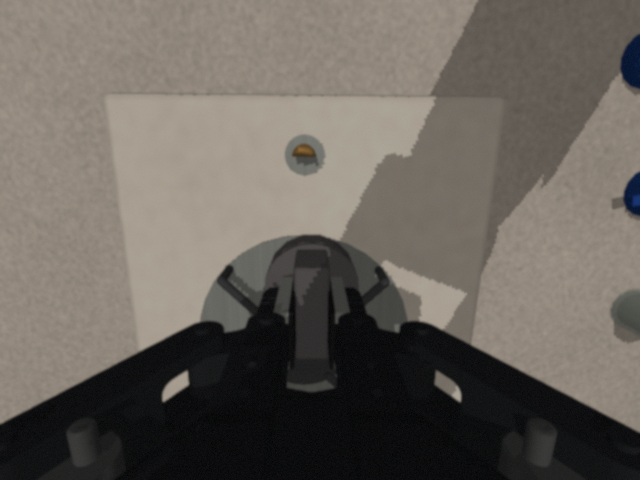

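```bash
cat > m.py <<'E'
from h import *
import sys
def tool(f):
    im,d,_=load(f);c=viewer.calibration('wrist');T=np.array(c['tool_from_camera']);K=np.array(c['intrinsics'])
    return im,d,(K,T[:3,:3],T[:3,3])
E
python3 - <<'E'
from m import *
im,d,k=tool('w5');P=cloud(d,k)
crop('w5',264,115,344,185,9,'w5s');crop('w5',250,225,370,345,6,'w5k')
v,u=np.mgrid[:480,:640]
h=cv2.cvtColor(im,cv2.COLOR_RGB2HSV)
reg=(abs(u-304)<22)&(abs(v-152)<22)
m=reg&(h[...,1]>90);print(m.sum(),'z',np.percentile(P[m][:,2],[5,25,50,75,95]))
print('z grid',P[140:166:2,304,2].round(0), 'plate',np.median(P[110:125,250:280,2]))
for f in('w4','w5'):
    im,d,k=tool(f);P=cloud(d,k)
    reg=(u>285)&(u<340)&(v>225)&(v<360)
    print(f,np.histogram(P[reg][:,2],bins=np.arange(-10,60,4)))
E
```

```text
195 z [90.73403023 91.39918385 92.08238661 92.9168909  93.97661507]
z grid [115. 114.  93.  91.  92.  92.  91.  92. 114. 114. 114. 115. 113.] plate 115.15788128929124
w4 (array([ 152,  158,  145, 2115, 1242,  179,  169,  161,   89,   80,  757,
        144,  115,  107,   78,    1,    0]), array([-10,  -6,  -2,   2,   6,  10,  14,  18,  22,  26,  30,  34,  38,
        42,  46,  50,  54,  58]))
w5 (array([ 155,  156,  150, 2072, 1293,  178,  171,  154,   95,   80,  759,
        141,  113,  115,   77,    1,    0]), array([-10,  -6,  -2,   2,   6,  10,  14,  18,  22,  26,  30,  34,  38,
        42,  46,  50,  54,  58]))
```

View pics/w5s.png

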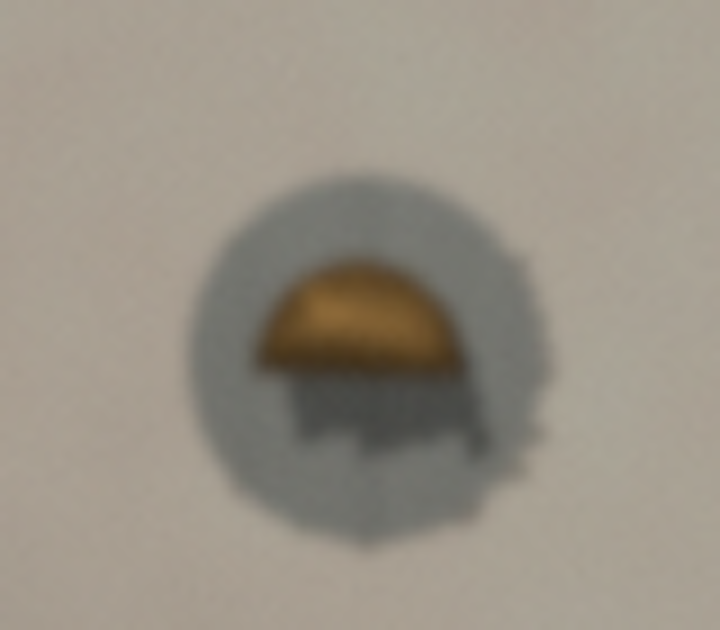

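View pics/w5k.png

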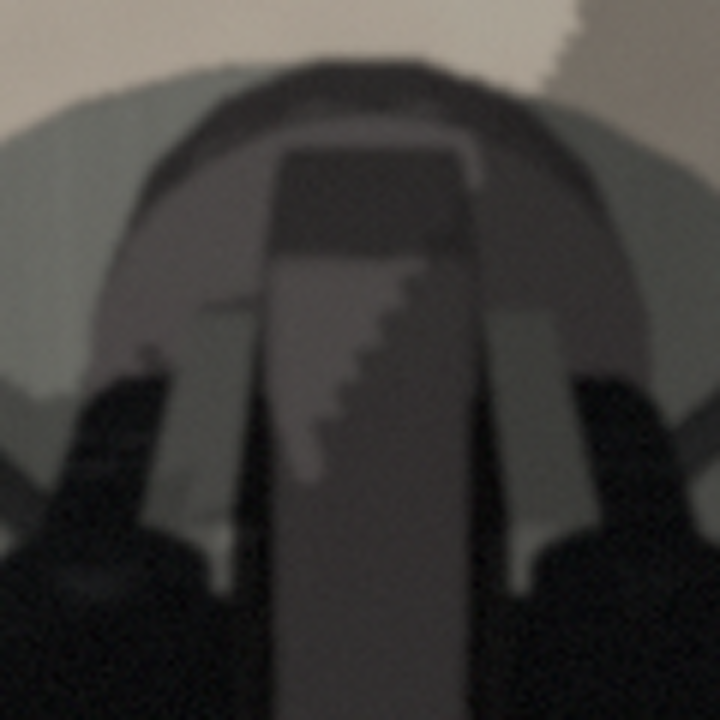

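```bash
python3 - <<'E'
from m import *
im,d,k=tool('w5');P=cloud(d,k)
v,u=np.mgrid[:480,:640]
# ridge
reg=(u>290)&(u<334)&(v>255)&(v<392)
m=reg&(P[...,2]>2.5)&(P[...,2]<9)
for row in range(262,396,6):
    print(row,[round(float(x),1) for x in P[row,311]],end=' ')
    rr=np.where(m[row])[0]
    if len(rr):print(rr.min(),rr.max(),P[row,rr.min(),0].round(1),P[row,rr.max(),0].round(1))
    else:print()
# skirt top far edge & side
for a,b in((375,118),(375,62)):print('skirt',atz(250+a/6,225+b/6,31,k).round(1),atz(250+a/6,225+b/6,48,k).round(1))
sk=(P[...,2]>28)&(P[...,2]<34)&(u>255)&(u<370)&(v>230)&(v<300)
q=P[sk][:,:2];print('skirt pts',q.min(0),q.max(0))
from scipy.optimize import least_squares
hull=cv2.convexHull(q.astype(np.float32))[:,0]
hull=hull[hull[:,1]<-5+0*hull[:,1]]if False else hull
print(hull[np.argsort(hull[:,0])].round(1).tolist())
# shaft
for n,a,b,z in(('flatL',255,372,92),('flatR',470,372,92),('arc',362,258,93),('ringT',365,172,115),('ringB',365,547,115),('ringL',190,360,115),('ringR',548,360,115)):print(n,atz(264+a/9,115+b/9,z,k).round(1))
E
```

```text
262 [-0.0, -19.7, 12.3] 
268 [-0.0, -19.3, 6.5] 294 329 -6.5 6.9
274 [-0.0, -17.0, 6.1] 294 329 -6.5 6.8
280 [-0.0, -15.1, 4.7] 295 329 -6.1 6.9
286 [-0.0, -12.8, 4.5] 294 329 -6.6 7.0
292 [-0.0, -9.6, 6.1] 291 333 -7.6 8.4
298 [-0.0, -6.9, 6.5] 295 328 -6.1 6.6
304 [-0.0, -4.7, 5.8] 295 328 -6.1 6.5
310 [-0.0, -1.9, 6.2] 296 328 -5.9 6.5
316 [-0.0, 0.2, 5.4] 295 328 -6.2 6.6
322 [-0.0, 3.1, 5.9] 296 327 -5.9 6.3
328 [-0.0, 5.8, 6.0] 296 327 -6.0 6.4
334 [-0.0, 8.5, 6.0] 296 327 -6.0 6.4
340 [-0.0, 11.4, 6.4] 296 327 -6.0 6.4
346 [-0.0, 13.9, 5.9] 296 327 -6.0 6.5
352 [-0.0, 16.5, 5.7] 295 328 -6.6 7.0
358 [-0.0, 20.1, 7.0] 298 325 -5.3 5.7
364 [-0.2, 87.9, 99.3] 
370 [-0.2, 92.4, 98.7] 
376 [-0.2, 101.7, 104.4] 
382 [-0.2, 106.7, 104.1] 
388 [-0.2, 119.5, 113.4] 
394 [0.1, -9.2, -50.1] 
skirt [  0.6 -21.5  31. ] [  0.7 -16.6  48. ]
skirt [  0.6 -25.8  31. ] [  0.7 -21.4  48. ]
skirt pts [-21.66284844 -22.05565333] [21.93299589  0.64331791]
[[-21.700000762939453, -3.799999952316284], [-21.600000381469727, -0.30000001192092896], [-21.600000381469727, 0.4000000059604645], [-21.10000038
[... 610 characters left out ...]
, -20.700000762939453], [10.399999618530273, -19.399999618530273], [11.699999809265137, -18.700000762939453], [12.699999809265137, -18.0], [15.800000190734863, -15.699999809265137], [16.5, -14.699999809265137], [18.399999618530273, -12.399999618530273], [20.299999237060547, -8.699999809265137], [20.700000762939453, -7.699999809265137], [21.5, 0.6000000238418579], [21.700000762939453, -4.300000190734863], [21.899999618530273, -3.299999952316284], [21.899999618530273, -0.0], [21.899999618530273, -0.8999999761581421]]
flatL [-11.2 -58.3  92. ]
flatR [  2.9 -58.3  92. ]
arc [ -4.2 -65.5  93. ]
ringT [ -4.4 -71.6 115. ]
ringB [ -4.5 -45.  115. ]
ringL [-17.2 -58.5 115. ]
ringR [  8.9 -58.5 115. ]
```

Before pushing, I'll measure again from closer in, with the shaft tip at nearly the same camera depth as the underside of the knob.

```bash
python3 -m crank '[-0.0042,-0.010,0.015,0,1,-0.0042,-0.02,0.03,0,1,-0.0042,-0.02,0.036,0,1,-0.0042,-0.02,0.036,0,1,-0.0042,-0.02,0.036,0,1,-0.0042,-0.02,0.036,0,1]'; python3 - <<'E'
from m import *
grab('wrist','w6');go(576,-269,150,75.4)
crop('w6',264,110,364,200,8,'w6s')
im,d,k=tool('w6');P=cloud(d,k);v,u=np.mgrid[:480,:640]
h=cv2.cvtColor(im,cv2.COLOR_RGB2HSV);m=(h[...,1]>90)&(abs(u-311)<30)&(v>120)&(v<215)
print(m.sum(),u[m].min(),u[m].max(),v[m].min(),v[m].max(),P[m].min(0),P[m].max(0),np.median(P[m],0))
E
```

```text
time: 6.1
position: [557.8, -268.2, 155.4]
tool_rot: [179.9, 0.0, 75.5]
wrist_force: [-0.3, 0.1, -0.0]
grip_width: 13.1
pos [ 557.65 -268.28  155.29] rot [1.7991e+02 4.0000e-02 7.5470e+01] F [ 0.8 -0.2 -0.9] w 12.4 t 6.15
shift m [0.0039 0.0179 0.0053] turn 0.07
333 301 325 177 193 [  -5.25090232  -64.16941904 -116.99738909] [  7.08348766 -40.78656457  71.77874771] [  0.898561   -44.26223508  58.3250411 ]
```

View pics/w6.png

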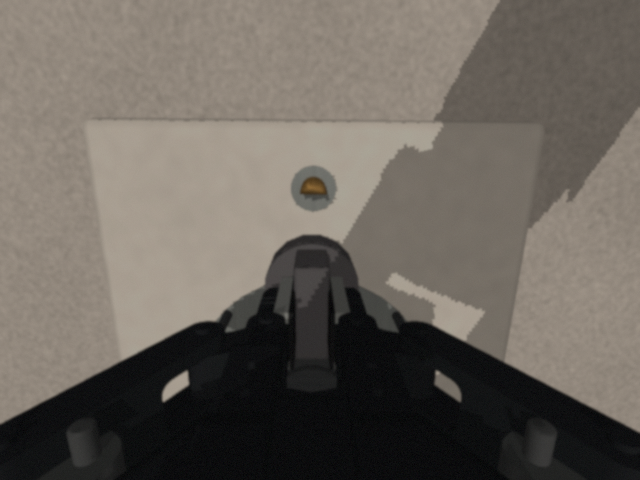

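View pics/w6s.png

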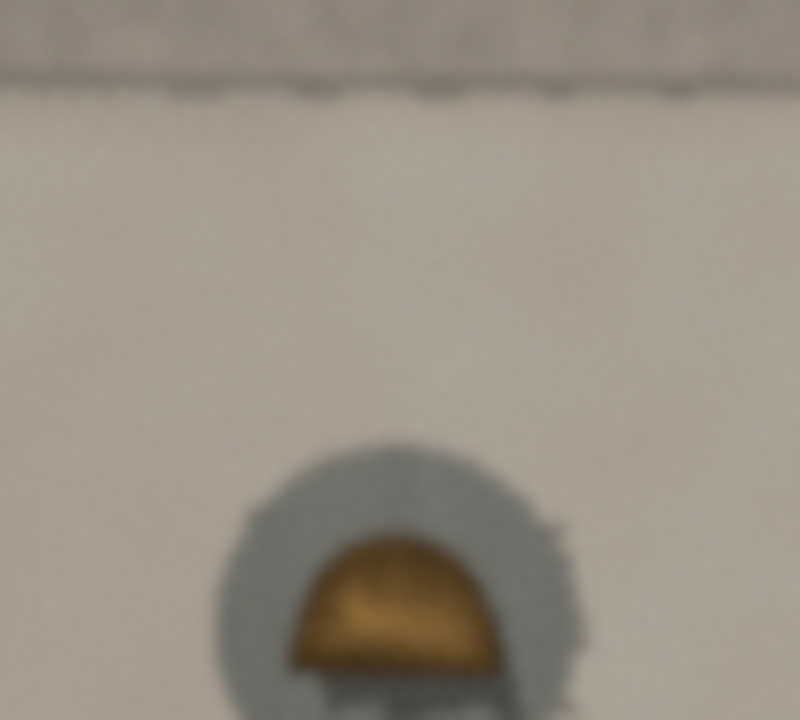

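```bash
python3 - <<'E'
from m import *
im,d,k=tool('w6');P=cloud(d,k)
for n,a,b,z in(('flatL',287,668,58),('flatR',503,668,58),('flatc',395,670,56),('ringT',397,445,80),('ringL',216,622,80),('ringR',580,622,80)):print(n,atz(264+a/8,110+b/8,z,k).round(1))
print('ringB',atz(313.5,212,80,k).round(1))
print(P[180:215:2,313].round(1).tolist())
q=P;v,u=np.mgrid[:480,:640]
sk=(P[...,2]>28)&(P[...,2]<34)&(u>255)&(u<370)&(v>230)&(v<300);print(P[sk].min(0),P[sk].max(0))
E
python3 - <<'E'
from h import *
im,d,k=load('scene0')
E
```

```text
flatL [ -5.8 -40.8  58. ]
flatR [  8.  -40.8  58. ]
flatc [  1.1 -41.   56. ]
ringT [  1.3 -53.5  80. ]
ringL [-11.6 -41.2  80. ]
ringR [ 14.4 -41.2  80. ]
ringB [  1.3 -27.1  80. ]
[[0.9, -47.5, 59.7], [0.9, -46.6, 58.3], [0.9, -45.7, 57.5], [0.9, -44.7, 57.1], [0.9, -43.7, 57.2], [0.9, -42.8, 56.0], [0.9, -41.6, 58.0], [1.0, -37.6, 80.0], [1.0, -36.4, 80.2], [1.0, -35.1, 81.2], [1.0, -34.2, 79.2], [1.0, -33.0, 79.8], [1.0, -31.7, 80.5], [1.0, -30.7, 79.5], [1.0, -29.5, 79.6], [1.0, -28.3, 80.2], [1.0, -27.3, 79.3], [1.0, -25.7, 81.1]]
[-21.66441975 -22.24424841  28.00091672] [22.00587599  0.51581779 33.97885077]
```

```bash
python3 -m crank '[0,0,0,0,1,0,0,0,0,1,0,0,0,0,1,0,0,0,0,1,0,0,0,0,1]'; python3 - <<'E'
from m import *
grab('wrist','w7');go(576,-269,150,75.4)
crop('w7',264,130,364,220,8,'w7s')
im,d,k=tool('w7');h=cv2.cvtColor(im,cv2.COLOR_RGB2HSV)
v,u=np.mgrid[:480,:640];P=cloud(d,k)
# ring: greenish grey vs plate by brightness
g=cv2.cvtColor(im,cv2.COLOR_RGB2GRAY);print(g[185,285:345].tolist());print(g[160:222,300].tolist())
E
```

```text
time: 6.65
position: [556.8, -268.1, 154.3]
tool_rot: [-180.0, -0.0, 75.4]
wrist_force: [0.2, 0.1, -1.2]
grip_width: 12.6
pos [ 556.76 -268.08  154.23] rot [-179.99   -0.     75.44] F [ 0.4 -0.3 -0.1] w 12.6 t 6.7
shift m [0.0039 0.0189 0.0042] turn 0.04
[159, 160, 160, 157, 157, 148, 132, 115, 108, 107, 107, 108, 106, 107, 107, 108, 102, 90, 74, 64, 64, 70, 78, 81, 79, 77, 76, 78, 78, 78, 75, 74, 72, 70, 69, 65, 63, 63, 70, 86, 100, 109, 110, 110, 109, 109, 107, 109, 109, 115, 126, 145, 157, 161, 162, 161, 162, 162, 162, 162]
[158, 160, 160, 161, 160, 160, 160, 161, 160, 159, 154, 143, 130, 117, 111, 110, 109, 109, 110, 110, 109, 109, 108, 107, 108, 108, 105, 102, 99, 96, 92, 90, 85, 78, 76, 76, 86, 98, 105, 106, 105, 106, 107, 107, 106, 106, 106, 110, 119, 136, 150, 157, 160, 160, 161, 157, 160, 159, 160, 160, 159, 158]
```

View pics/w7s.png

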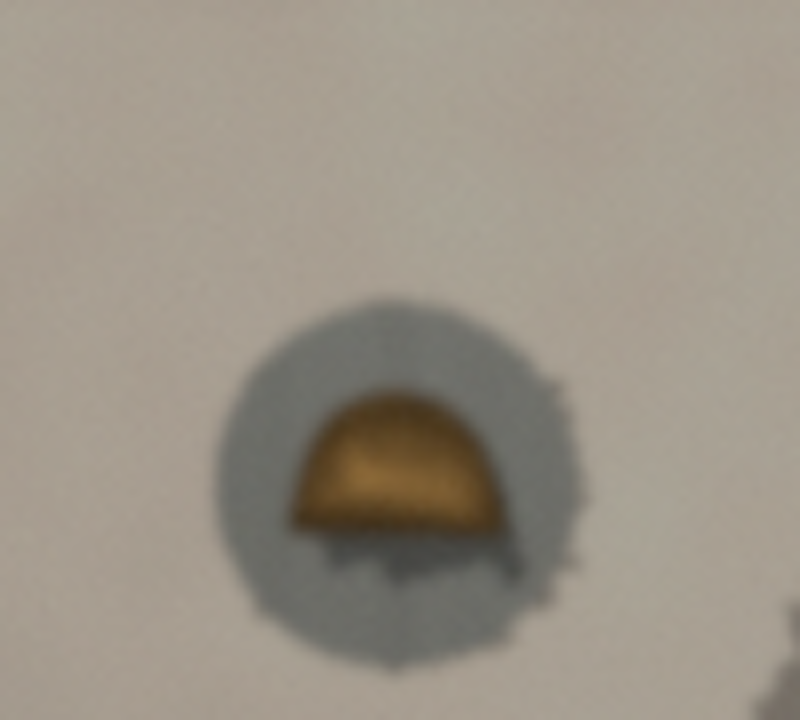

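```bash
python3 - <<'E'
from m import *
im,d,k=tool('w7');P=cloud(d,k)
zr=np.median(P[170:180,300:325,2]);print(zr)
T,B,L,Rr=[atz(*p,zr,k) for p in((313.5,167.3),(313.5,213.5),(291,190),(336.5,190))];print(T,B,L,Rr,(T+B)/2,(L+Rr)/2)
for z in(55,56,58):print(z,atz(299.9,196.1,z,k).round(2),atz(326.9,196.1,z,k).round(2),atz(313.5,178.5,z,k).round(2))
E
python3 - <<'E'
from h import *
for i in range(1):
    grab('top','t2');go(556,-268,150,75)
crop('t2',440,215,530,295,8,'t2c')
E
```

```text
78.85208108768802
[  1.24371449 -52.68597085  78.85208109] [  1.29837903 -26.45104071  78.85208109] [-11.52251779 -40.01570289  78.85208109] [ 14.34509465 -40.02979951  78.85208109] [  1.27104676 -39.56850578  78.85208109] [  1.41128843 -40.0227512   78.85208109]
55 [ -5.67 -39.91  55.  ] [  7.87 -39.91  55.  ] [  1.13 -48.64  55.  ]
56 [ -5.71 -39.77  56.  ] [  7.91 -39.77  56.  ] [  1.13 -48.55  56.  ]
58 [ -5.78 -39.48  58.  ] [  8.   -39.49  58.  ] [  1.15 -48.37  58.  ]
pos [ 556.82 -268.06  154.28] rot [-180.      0.     75.44] F [ 0.   0.  -0.4] w 12.5 t 6.75
shift m [-0.0001 -0.0008  0.0043] turn 0.44
```

View pics/t2c.png

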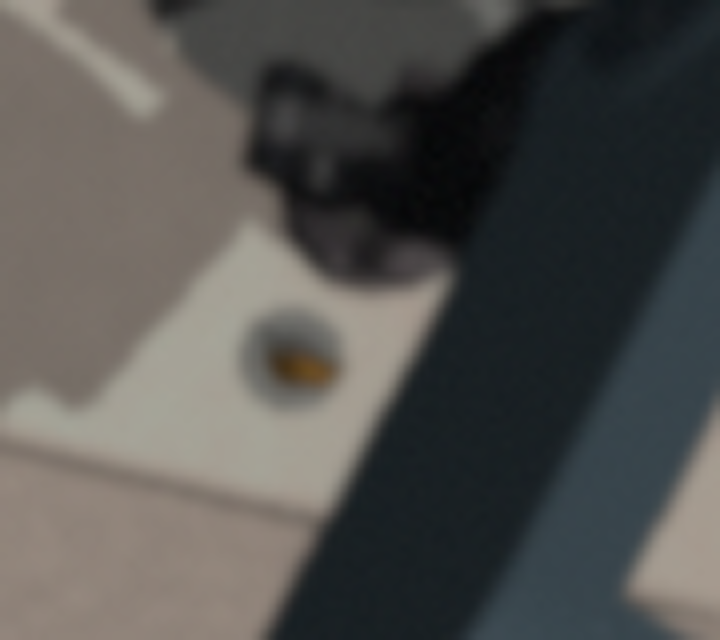

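```bash
python3 -m crank '[0.001,-0.015,0,0,1,0.001,-0.03,0,0,1,0.001,-0.0385,0,0,1,0.001,-0.0398,0,0,1,0.001,-0.0398,0,0,1,0.001,-0.0398,0,0,1,0.001,-0.0398,0,0,1,0.001,-0.0398,0,0,1,0.001,-0.0398,0,0,1,0.001,-0.0398,0,0,1,0.001,-0.0398,0,0,1]'; python3 - <<'E'
from m import *
for n in('wrist','scene'):grab(n,n+'8')
go(518.4,-257,150,75.4);crop('scene8',130,230,250,320,6,'s8c')
E
```

```text
time: 7.85
position: [518.6, -257.1, 154.2]
tool_rot: [-180.0, -0.0, 75.4]
wrist_force: [-0.3, 0.5, -0.7]
grip_width: 12.7
pos [ 518.57 -257.08  154.27] rot [-180.     -0.     75.44] F [-0.9 -0.4 -0.2] w 13.0 t 7.95
shift m [ 0.     -0.0002  0.0043] turn 0.04
```

View pics/s8c.png

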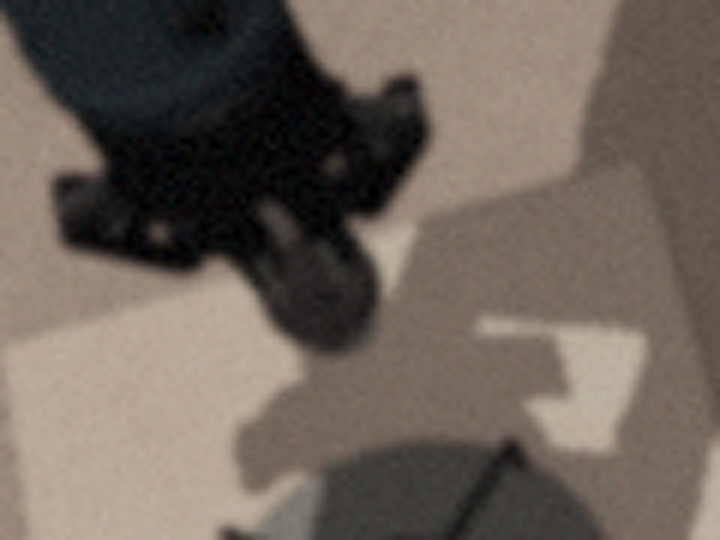

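View pics/wrist8.png

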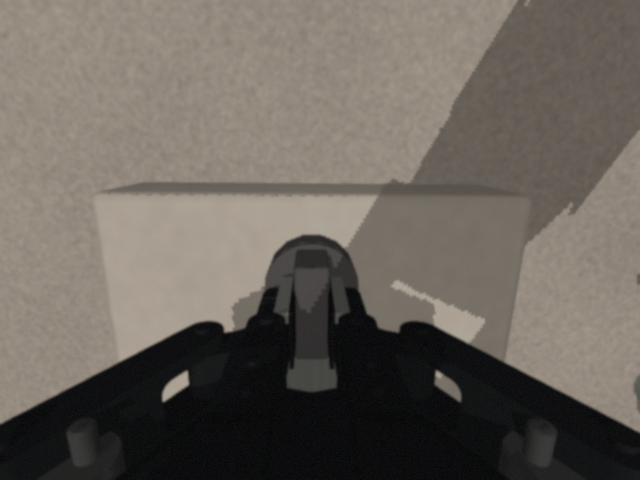

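The knob is over the shaft, the shaft is hidden beneath it, and the measured pose matches the target. I'll lower it gently and watch the force.

```bash
python3 -m crank '[0,0,0.003,0,1,0,0,0.006,0,1,0,0,0.008,0,1,0,0,0.010,0,1,0,0,0.011,0,1,0,0,0.011,0,1,0,0,0.011,0,1]'; python3 -c "
from h import *
go(518.4,-257,133,75.4)"
```

```text
time: 8.65
position: [518.6, -257.1, 143.3]
tool_rot: [180.0, -0.0, 75.4]
wrist_force: [0.5, 0.0, -0.1]
grip_width: 12.8
pos [ 518.58 -257.1   143.31] rot [180.    -0.    75.44] F [ 0.5  0.  -0.1] w 12.8 t 8.65
shift m [ 0.     -0.0002  0.0103] turn 0.04
```

```bash
python3 -m crank '[0,0,0.002,0,1,0,0,0.004,0,1,0,0,0.006,0,1,0,0,0.006,0,1,0,0,0.006,0,1]';python3 -m crank '[0,0,0.002,0,1,0,0,0.003,0,1,0,0,0.004,0,1,0,0,0.004,0,1,0,0,0.004,0,1]'; python3 -c "
from h import *
go(518.4,-257,127,75.4)"
```

```text
time: 9.15
position: [518.5, -257.0, 137.2]
tool_rot: [-180.0, -0.0, 75.4]
wrist_force: [0.5, -0.5, -0.7]
grip_width: 12.5
time: 9.65
position: [518.6, -257.1, 133.3]
tool_rot: [180.0, -0.0, 75.4]
wrist_force: [0.1, 0.2, -0.9]
grip_width: 13.0
pos [ 518.58 -257.08  133.29] rot [180.    -0.    75.44] F [ 0.1  0.2 -0.9] w 13.0 t 9.65
shift m [ 0.     -0.0002  0.0063] turn 0.04
```

```bash
python3 -m crank '[0,0,0.001,0,1,0,0,0.002,0,1,0,0,0.002,0,1,0,0,0.002,0,1]';python3 -m crank '[0,0,0.001,0,1,0,0,0.002,0,1,0,0,0.002,0,1,0,0,0.002,0,1]'; python3 -m crank '[0,0,0.001,0,1,0,0,0.002,0,1,0,0,0.002,0,1,0,0,0.002,0,1]'
```

```text
time: 10.05
position: [518.7, -257.2, 131.9]
tool_rot: [180.0, 0.0, 75.4]
wrist_force: [-2.1, 1.3, 4.8]
grip_width: 12.3
time: 10.45
position: [518.7, -257.2, 130.0]
tool_rot: [180.0, 0.0, 75.4]
wrist_force: [-2.0, 1.5, 6.6]
grip_width: 12.3
time: 10.85
position: [518.8, -257.2, 128.2]
tool_rot: [180.0, 0.0, 75.4]
wrist_force: [-2.3, 1.2, 7.5]
grip_width: 12.6
```

The spring takes up the load as expected: about 6 N at first, then rising slowly. I'll go on to the stop.

```bash
python3 -m crank '[0,0,0.001,0,1,0,0,0.002,0,1,0,0,0.002,0,1,0,0,0.002,0,1]';python3 -m crank '[0,0,0.001,0,1,0,0,0.001,0,1,0,0,0.001,0,1]'; python3 -m crank '[0,0,0.001,0,1,0,0,0.001,0,1,0,0,0.001,0,1]'
```

```text
time: 11.25
position: [518.8, -257.3, 126.7]
tool_rot: [180.0, 0.0, 75.5]
wrist_force: [-3.8, 1.9, 11.3]
grip_width: 12.5
time: 11.55
position: [518.9, -257.3, 126.5]
tool_rot: [180.0, 0.0, 75.5]
wrist_force: [-5.9, 4.1, 16.9]
grip_width: 12.9
time: 11.85
position: [519.0, -257.4, 126.3]
tool_rot: [179.9, 0.0, 75.5]
wrist_force: [-7.7, 5.2, 21.6]
grip_width: 12.7
```

The stop is reached: the force climbs steeply at TCP z of about 126.5. I'll check for slip and alignment.

```bash
python3 -m crank '[0,0,0,0,1,0,0,0,0,1,0,0,0,0,1]'; python3 - <<'E'
from m import *
grab('wrist','w9');grab('scene','s9');go(518.6,-257,127,75.4);print(telemetry.sense()['joint_vel'].round(2))
crop('w9',210,200,410,400,3,'w9c');crop('s9',130,230,250,320,6,'s9c')
im,d,k=tool('w9');P=cloud(d,k);v,u=np.mgrid[:480,:640]
sk=(P[...,2]>28)&(P[...,2]<34)&(u>255)&(u<370)&(v>230)&(v<300);print(P[sk].min(0),P[sk].max(0))
m=(u>297)&(u<326)&(v>270)&(v<356);print('ridge top',np.median(P[m][:,2]))
im,d,k=tool('w5');P=cloud(d,k);print('before',np.median(P[m][:,2]))
E
```

```text
time: 12.15
position: [519.0, -257.4, 126.4]
tool_rot: [179.9, 0.0, 75.5]
wrist_force: [-7.3, 4.8, 22.0]
grip_width: 12.9
pos [ 519.02 -257.39  126.38] rot [1.7994e+02 5.0000e-02 7.5460e+01] F [-7.8  6.2 21.4] w 12.8 t 12.25
shift m [ 0.0003 -0.0005 -0.0006] turn 0.06
[-0.01 -0.01  0.01 -0.03 -0.03 -0.13]
[-21.53279406 -22.378726    28.02639545] [21.97384567  0.5606946  33.98482652]
ridge top 5.680262054116284
before 5.753096648725908
```

View pics/w9c.png

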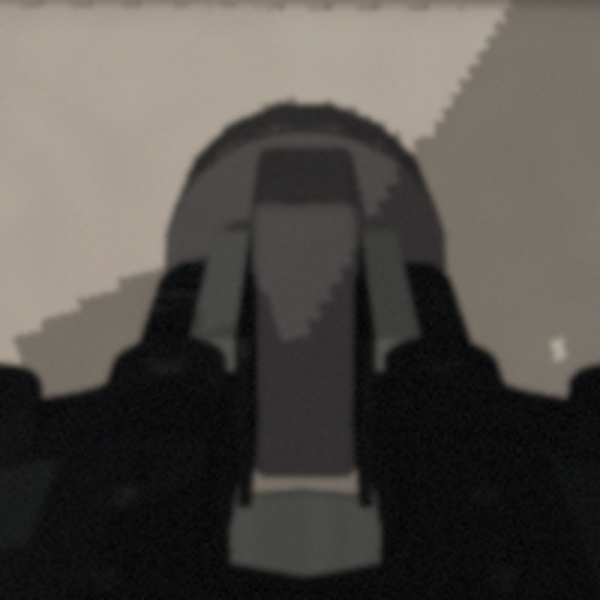

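View pics/s9c.png

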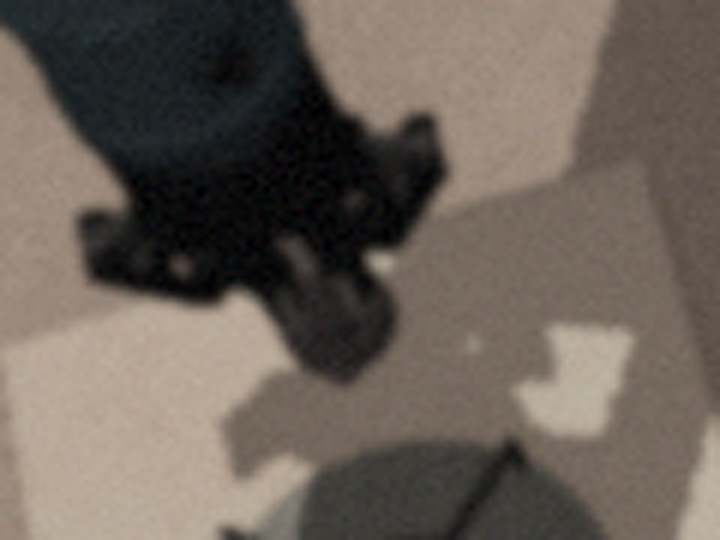

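The underside of the knob is about 78–79 mm above the shelf, as expected for fully home and fully pressed. It hasn't slipped in the grip and the arm is at rest, so I'm handing in.

```bash
python3 -c "
from h import *
print(workorder.hand_in());s=telemetry.sense();print(s['time'],s['position'],s['wrist_force'],s['grip_width'])"
```

```text
the job is handed in; nothing more can be done
None
the job is handed in; nothing more can be done
```

The knob is on the D-shaft with its nib towards the burner, pressed to the stop and still gripped. I handed the job in at about 12 s. `hand_in` gives no verdict, and readings stop once the job is handed in, so the final second itself is unchecked.

I gripped the knob by its ridge, lifted it out of the tray, turned it about 2° to line up the flats, and lowered it onto the shaft.

**What the last checks showed**
- **Fit:** the knob slid on with almost no force. The underside ended about 78–79 mm above the shelf; 79 mm is fully home and fully pressed.
- **Press:** the spring pushed back with about 5 N from TCP z of about 132 mm. The stop came at about 126.5 mm, roughly 6 mm of travel. I left about 22 N of downward push on the wrist.
- **Grip and rest:** the knob had not shifted in the gripper, the tool was upright to within 0.1°, and the arm was still.
- **Other things:** I did not touch the lid or any bystander. After the lift the lid showed no sign of having moved.

**What disagreed**
- **Top camera:** its first reading of the knob was about 5 mm off the wrist camera's. I used the wrist camera, and its sizes matched the given ones.
- **Side force:** about 9 N of sideways force remains at the stop, with about 0.5 mm of sideways movement, within the 3 mm limit.

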